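# Rest the ultrasound applicator and hold the test dial at the third click

### The job

Set the blue therapy applicator into its raised, sloping rest, lying in both saddles with its metal head at the upper end facing up, and let go of it. Then press the orange paddle of the spring-return test dial down past the first two clicks to the third and hold it there against the spring: the job finishes while you are still holding the paddle down. Leave the other things on the table where they are.

Things in the scene. Friction and masses are not known exactly. Their poses are not given: they have to be found in the camera images.
- applicator_center (a point): Loose therapy applicator, about 0.16 kg, lying flat: blue bar handle 30 mm wide (y), 24 mm high (z), from 75 mm behind to 65 mm ahead of this point along its x, then a pale round head 36 mm across centred 82 mm ahead, bright metal face on top. This point is half-way up the handle, 12 mm above its flat underside; x points to the head, z up. Grasp the handle across its width here.
- applicator_head (a point): Centre of the applicator's metal face: in the applicator's axes 82 mm ahead (+x) and 31 mm above (+z) of applicator_center.
- cradle: Sloping seat of a fixed, yawed stand: two blue saddles 16 mm long, centred 45 mm either side of this origin along x, 74 mm of open gap between. Origin: on the plane of the saddle floors, 75 mm above the table; x runs to the UPPER end (rising 0.30 rad), z square to the seat. Floors 42 mm wide, flared cheeks 18 mm high. Seated, applicator_center is 12 mm above the origin along z, x along x.
- rest_stop (a point): Middle of the inner face of the end stop at the seat's lower end, on the seat plane: 83 mm from the cradle's origin along its -x, so 8 mm clear of a centred applicator's tail. The stop's top is 12 mm above the seat plane. Below the saddles the stand is two posts on a pale base plate 170 x 80 x 12 mm.
- dial (a joint): Dial angle, rad: 0 at home, grows as the paddle is pressed down. Clicks at 0.30, 0.60, 0.90; firm stop at about 0.94 (resting on it counts as the third click). Clicks are only felt: let go, the dial springs home. Force at the paddle about 3 N at home to 7 N at the third click, plus 2 N humps before clicks. A red pointer on its rim goes from the black mark to yellow (1), orange (2), green (3).
- dial_axis (a point): Point on the dial's level turning axis, mid-width, 95 mm above the table, on a fixed, yawed pale box 100 x 110 x 50 mm. The grey drum is 62 mm across between two pale cheeks (tops 127 mm above the table). The point turns with the dial; its y is the turning axis, and at home its -x is level, towards the paddle (robot) side.
- paddle_top (a point): Orange press paddle on the dial's arm: flat plate 44 mm long, 48 wide, 8 thick. This point: centre of its top face, 95 mm from the dial axis (axes as dial_axis). At home the arm rises 0.50 rad above level on the robot's side (point 141 mm above the table); pressed, it swings down about the axis, to 0.40 rad below level at the third click (58 mm above the table).
- gel_bottle: Bystander: pink bottle with a red cap, 48 mm across, 130 mm high, between the rest and the control box; origin under its centre.
- sanitizer: Bystander: light blue bottle 68 mm across, 170 mm high; origin under its centre.
- steel_bowl: Bystander: steel bowl 120 mm across, 40 mm high; origin under its centre.
- hammer: Bystander: small hammer, 200 mm long, lying flat.
- handset: Bystander: white cordless telephone handset 150 x 48 x 24 mm, lying flat; origin under its centre.
- brain_model: Bystander: pinkish brain model on a white foot, about 130 mm high; origin under its centre.
- jar: Bystander: glass jar with a metal cap, 72 mm across, 80 mm high; origin under its centre.

How it is judged:
On the way, in this order (a step that is already met when the one before it is completed fails the run):
1. the applicator lies in both saddles of its rest, head at the upper end facing up, let go, with the dial still at home (x of applicator_center in the frame of cradle between -0.018 and 0.018 m and y of applicator_center in the frame of cradle between -0.01 and 0.01 m and z of applicator_center in the frame of cradle between 0.004 and 0.02 m and angle between the x axis of applicator_center and the x axis of cradle, either way round below 0.12 rad and x of applicator_head in the frame of cradle above 0.05 m and z of applicator_head in the frame of cradle above 0.03 m and contact force between the fingers and applicator below 0.5 N and value of joint dial below 0.1 rad), for 0.3 s.
2. the robot presses the paddle to the dial's third click and holds it, with the applicator in its rest (x of applicator_center in the frame of cradle between -0.018 and 0.018 m and y of applicator_center in the frame of cradle between -0.01 and 0.01 m and z of applicator_center in the frame of cradle between 0.004 and 0.02 m and angle between the x axis of applicator_center and the x axis of cradle, either way round below 0.12 rad and x of applicator_head in the frame of cradle above 0.05 m and z of applicator_head in the frame of cradle above 0.03 m and contact force between the fingers and applicator below 0.5 N and value of joint dial above 0.82 rad and contact force between any of the fingers, the arm and dial above 2 N), for 0.3 s.
At the end, for the whole second after the job is handed in: The robot still presses the dial (over 2 N), held at the third click (above 0.82 rad); the applicator, not touched by the fingers, lies in its rest: centre within 18 mm along, 10 mm across and 8 mm in height, in line within 0.12 rad, head at the upper end facing up (all of step 2); the arm keeps its last pose, push and grip.
It fails at once if a bystander is moved by more than 40 mm (distance of any of gel_bottle, sanitizer, steel_bowl, hammer, handset, brain_model, jar from where it was at the start of the episode above 0.04 m).
It also fails if it takes over 69 s, if anything falls off the work surface, if the arm or the gripper's body presses on something with over 40 N, if the wrist force passes 120 N, or if a joint passes its speed limit or range.

### The arm

A 6-joint arm with a two-finger parallel gripper is mounted at the origin on the work surface. World frame = base frame: x ahead of the robot, y to its left, z up, the work surface at z = 0. Lengths are in m, angles in rad, forces in N, time in s.
With the tool pointing down it reaches from about 0.325 to 0.775 m from the base axis. Payload 5.5 kg.
Tool frame: the origin (TCP) lies on the centre line of the jaws, within the pads' length; the fingertips stand env.tip_reach ahead of it and the grasp point (between the pads) lies 3 mm ahead of it (env.tip_reach is the distance from the TCP to the fingertips, in m); z points along the fingers, y is the line along which they close (so a half turn about z gives the same grasp; the last joint's range is limited). The gripper opens to 85 mm and grips with 20 to 120 N. Pads are 22 mm wide; open, the fingers measure 114 mm over their backs; the gripper's body (76 mm by 85 mm) begins 54 mm behind the grasp point. The pads swing forward as they close: fully open they stand 13 mm farther back than shut.
Start: joints at [1.068, 0.091, 1.231, -0, 1.82, -0.057], TCP at [0.259, 0.541, 0.253] pointing down, gripper open.
Joint ranges: [-2.87, 2.87], [-0.86, 2.18], [0.17, 2.46], [-1.51, 4.65], [0.06, 2.69], [-2.65, 2.65]. Speed limits (rad/s): [2.57, 2.57, 3.01, 3.14, 3.14, 3.14].

### API

Orientations are given as a unit quaternion [x, y, z, w].
In Python, from cell import env gives the robot as it stands. The module is installed in compiled form; this text tells all that it offers.
- The arm moves only by the shell command python3 -m pendant 'ROWS' [FORCE]. ROWS is JSON, a list of rows, each a list of 3 entries, a list of its own where there are three numbers: the shift along the tool's x, y, z scaled (see below), then the turn, a rotation vector about the tool's x, y, z scaled (see below), then the opening, from 0 (shut) to 1 (fully open). A call has 1 to 8 rows; each row is the pose to reach, as a shift and turn from the pose commanded when the call began, along the tool's axes at that moment; what a row does not reach only later rows make up. The controller multiplies each number of a shift by 500 mm and each number of a turn by 120 degrees. A row lasts 1/10 s, in which the tool goes at most 50 mm and 8.59 degrees, less where a joint would pass 70% of its speed; a pose out of reach is approached as far as the arm can. A call with a number of a shift or a turn outside -1 to 1 is refused whole. A call with a gripper value outside its range is refused whole. The fingers move at their own pace and stop on an object; FORCE is the grip in N (left out, the last holds). Time passes only in rows, so rows that repeat a pose let the fingers close. It gives the time, the measured TCP pose, the force, the opening and the grip force at its end, in the units of the state.
- env.sense(): the state, without advancing time (a new reading comes with each control period).
- env.get_image(name): name is "scene" or "top"; returns a dict with "image" (480x640x3 uint8, red, green, blue), "vfov" (degrees; the focal length in pixels is half the picture's height over the tangent of half this angle, whatever the lens; pixels are square), "cx", "cy" (the principal point, pixels), "rvec" (rotation vector, rad) and "tvec" (3), from world to camera coordinates, as OpenCV has them. Camera axes: x right, y down, z forward; pixel columns grow to the right and rows downward; lengths in m; the calibration is good to about 2 mm. A picture is of the moment at which its call begins. There is no depth.
- env.close_job(): hands the job in; it is judged then, once.
The state is a dict: "t": time; "q": joint angles; "dq": joint speeds; "joint_efforts": joint torques, N m; "tcp_pos": TCP position; "tool_rot": TCP orientation; "wrist_force": force on the tool from outside, world axes, zero at the start; "moment": the same for the moment, N m; "width": finger opening in m; "gripper_force": force on a finger pad.
Only numpy, scipy, OpenCV 4.12 (cv2) and the standard library are available. Lean on these libraries where they do the work, as an engineer would, in place of code of your own. Each camera call takes 0.05 s, during which the arm holds its last target. There are 200 camera calls.

## Working session

There is one attempt and no reset: what is moved stays moved. The work goes in short steps, Python scripts to look and compute and a shell command to move; the robot and the scene stay as the last step left them, time stands still between calls to the robot, and variables do not carry over. Pictures are saved under pics/ and viewed, at most 10 in all, crops included, and the job is handed in when it is done.

```bash
mkdir -p pics; python3 - <<'E'
from cell import env
import cv2,pickle
for n in("scene","top"):
    d=env.get_image(n); cv2.imwrite(f"pics/{n}0.png",d["image"][:,:,::-1]); pickle.dump(d,open(f"{n}0.pkl","wb"))
    print(n,d["vfov"],d["cx"],d["cy"],d["rvec"],d["tvec"])
print(env.tip_reach,env.sense())
E
```

```text
scene 48.04017354657152 318.05726616145733 233.09419843980137 [ 1.5294203   2.14571036 -0.7892229 ] [ 0.18073114 -0.32095369  1.69530766]
top 49.74502104108805 316.0926362810287 235.66800436435523 [ 2.18869399 -2.13279049  0.16937278] [-0.03039899  0.5568709   1.4996817 ]
0.022 {'t': 0.1, 'q': array([ 1.06832865e+00,  9.17952955e-02,  1.23178298e+00,  1.67970082e-05,
        1.81981721e+00, -5.67065231e-02]), 'dq': array([-0.0013666 , -0.00231134, -0.00208644,  0.00099955, -0.00129902,
       -0.00114344]), 'joint_efforts': array([ 1.55603473e-03, -4.60220432e+01, -4.19214070e+01, -1.87027313e-04,
        1.07018001e-02,  4.84382667e-05]), 'tcp_pos': array([0.25857982, 0.54117383, 0.252247  ]), 'tool_rot': array([ 2.21037758e-01,  9.75264834e-01, -8.64166203e-04, -2.56578666e-04]), 'wrist_force': array([-0.58798186,  0.74835193, -1.22602097]), 'moment': array([-0.04731738, -0.04982853,  0.00052792]), 'gripper_force': 0.0, 'width': 0.08513200844374301}
```

View pics/scene0.png

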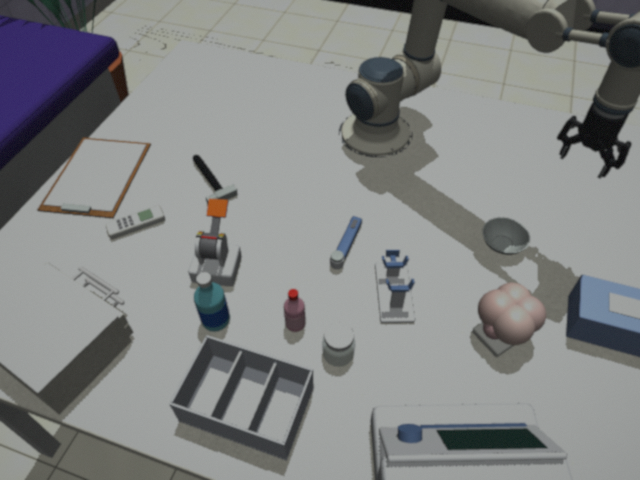

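View pics/top0.png

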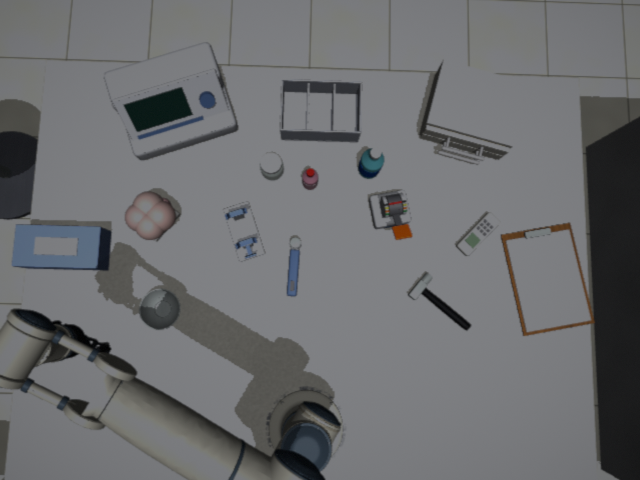

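The overview shows these positions:

| Object | Scene px | Top px |
|---|---|---|
| Applicator | ~(347,240) | ~(294,268) |
| Stand | ~(396,290) | ~(243,232) |
| Dial | ~(212,245) | ~(393,210) |

The applicator head is at top (295,242). I'll enlarge both views.

```bash
python3 - <<'E'
import cv2
for n,(x,y,w,h,s) in {"top":(215,165,210,140,3.8),"scene":(185,190,235,140,3.4)}.items():
    a=cv2.imread(f"pics/{n}0.png")[y:y+h,x:x+w]
    a=cv2.resize(a,None,fx=s,fy=s,interpolation=cv2.INTER_CUBIC)
    a=cv2.convertScaleAbs(a,alpha=1.3)
    for k in range(0,w,20):
        cv2.line(a,(int(k*s),0),(int(k*s),5),(0,0,255),1); cv2.putText(a,str(x+k),(int(k*s),16),0,.4,(0,0,255),1)
    for k in range(0,h,20):
        cv2.line(a,(0,int(k*s)),(5,int(k*s)),(0,0,255),1); cv2.putText(a,str(y+k),(6,int(k*s)+5),0,.4,(0,0,255),1)
    cv2.imwrite(f"pics/{n}0c.png",a)
E
```

```text
(no output)
```

View pics/top0c.png

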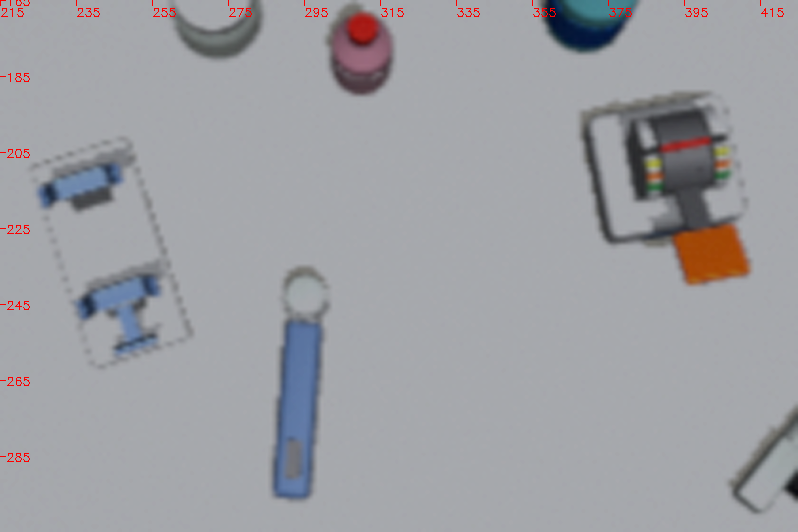

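View pics/scene0c.png

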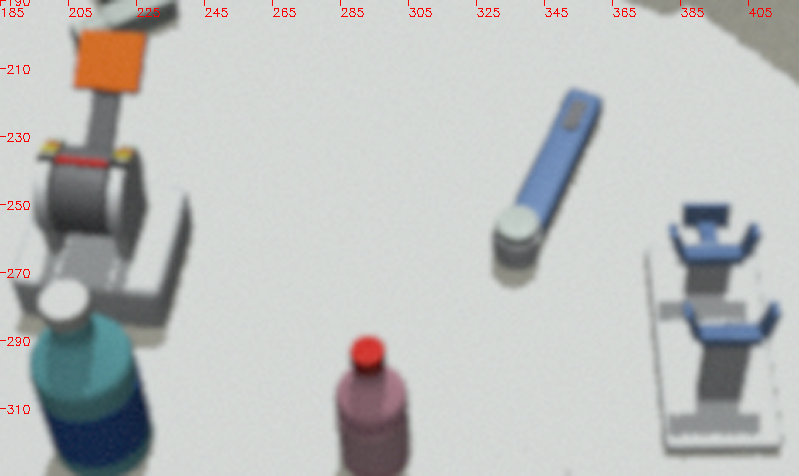

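The crops give these readings:

- **Applicator:** top handle corners (287,321), (321,322), (275,496) and (309,497), face centre (305,292). In the scene crop the tail corners are (601,98) and (571,90), face (518,223). The head points away from the robot.
- **Cradle:** saddle centres in the top crop at (84,183) and (121,293), with the stop on the robot side. The upper end is therefore the far one.
- **Paddle:** corners visible in both views.

Next I'll fit the poses.

```bash
cat > h.py <<'E'
import numpy as np,cv2,pickle
from scipy.optimize import least_squares
from scipy.spatial.transform import Rotation as R
C={n:pickle.load(open(f"{n}0.pkl","rb")) for n in("top","scene")}
def proj(n,P):
    d=C[n];f=240/np.tan(np.radians(d["vfov"]/2));K=np.array([[f,0,d["cx"]],[0,f,d["cy"]],[0,0,1]])
    return cv2.projectPoints(np.array(P,float).reshape(-1,1,3),np.array(d["rvec"]),np.array(d["tvec"]),K,None)[0][:,0]
def full(n,uv,crop):
    x,y,s=crop; return (np.array(uv,float)+.5)/s-.5+[x,y]
CR={"top":(215,165,3.8),"scene":(185,190,3.4)}
def fit(obs,pitch,x0,fixz=None):
    """obs: (cam,localpt,cropuv); params x,y,z,yaw"""
    def T(p): return R.from_euler("ZY",[p[3],-pitch])
    def res(p):
        r=[]
        for n,l,uv in obs: r+=list(proj(n,T(p).apply(l)+p[:3])[0]-full(n,uv,CR[n]))
        return np.array(r)
    s=least_squares(res,x0,loss="soft_l1"); return s.x,res(s.x).reshape(-1,2).round(1)
E
cat > m.py <<'E'
from h import *
t,s="top","scene"
A=[(t,[.065,.015,.012],(287,321)),(t,[.065,-.015,.012],(321,322)),(t,[-.075,.015,.012],(275,496)),(t,[-.075,-.015,.012],(309,497)),(t,[.082,0,.031],(305,292)),
(s,[-.075,.015,.012],(601,98)),(s,[-.075,-.015,.012],(571,90)),(s,[.082,0,.031],(518,223))]
Cr=[(t,[.045,0,0],(84,183)),(t,[-.045,0,0],(121,293)),(t,[.045,0,.018],(80,183)),(t,[-.045,0,.018],(119,294)),
(s,[.045,0,.018],(731,309)),(s,[-.045,0,.018],(714,229)),(s,[.045,0,0],(728,328)),(s,[-.045,0,0],(714,250))]
# paddle: frame at paddle_top, x = away from robot(down the arm toward axis)
P=[(t,[-.022,.024,0],(688,284)),(t,[-.022,-.024,0],(749,272)),(t,[.022,.024,0],(674,236)),(t,[.022,-.024,0],(735,225)),
(s,[-.022,.024,0],(147,33)),(s,[-.022,-.024,0],(82,31)),(s,[.022,.024,0],(138,93)),(s,[.022,-.024,0],(75,89))]
for nm,o,p,x0 in(("appl",A,0,[.5,0,.012,0]),("cradle",Cr,.3,[.5,.2,.075,.3]),("paddle",P,-.5,[.5,-.2,.14,.2])):
    x,r=fit(o,p,x0);print(nm,x.round(4),r.tolist())
    if nm=="paddle": c,sn=np.cos(x[3]),np.sin(x[3]);print("axis",x[:2]+.095*np.cos(.5)*np.array([c,sn]))
for nm,z,uv in(("gelcap",.13,(361,28)),):
    x,r=fit([(t,[0,0,0],uv),(s,[0,0,0],(368,350))],0,[.6,0,z,0]);print(nm,x[:3].round(3),r.tolist())
E
python3 m.py
```

```text
appl [ 0.4545  0.0492  0.0042 -0.0391] [[-0.4, -0.8], [0.6, -0.4], [-0.6, 0.0], [0.6, 0.4], [0.1, 0.8], [1.1, -0.0], [-0.7, -0.7], [0.1, 0.8]]
cradle [0.5719 0.2018 0.0742 0.3383] [[-0.3, -0.5], [-0.3, -0.1], [0.5, 0.1], [0.1, 0.6], [-0.0, -0.2], [0.1, -0.1], [0.3, 0.5], [-0.4, -0.1]]
paddle [ 0.5626 -0.2535  0.1343  0.2165] [[-0.1, -0.0], [0.7, -0.1], [-0.6, 0.2], [-0.1, -0.0], [0.0, 0.4], [-0.1, -0.6], [0.3, 0.3], [-0.5, -0.1]]
axis [ 0.64400939 -0.23555182]
gelcap [0.728 0.007 0.126] [[0.4, -0.1], [0.3, 0.0]]
```

```bash
cat >> h.py <<'E'
def goto(p,yaw,pitch=0,rel=None):
    """tool x = -(object x dir), tool y = object y dir; pitch = nose-up of object; print units"""
    from cell import env
    s=env.sense();R0=R.from_quat(s["tool_rot"])
    Rt=R.from_euler("ZY",[yaw,-pitch])*R.from_matrix([[-1,0,0],[0,1,0],[0,0,-1]])
    sh=R0.inv().apply(np.array(p)-s["tcp_pos"])/.5; rv=np.degrees((R0.inv()*Rt).as_rotvec())/120
    print("tcp",s["tcp_pos"].round(4),"F",s["wrist_force"].round(1),"w",round(s["width"],4),"\nshift",sh.round(4).tolist(),"turn",rv.round(4).tolist(),"rows",np.linalg.norm(sh)*10,np.linalg.norm(rv)*120/8.59)
E
cat > m2.py <<'E'
from m import *
for nm,o,p,z,x0 in(("appl",A,0,.012,[.45,.05,0]),("cradle",Cr,.3,.075,[.57,.2,.3]),("paddle",P,-.5,.1405,[.56,-.25,.2])):
    f=lambda q:np.concatenate([proj(n,R.from_euler("ZY",[q[2],-p]).apply(l)+[q[0],q[1],z])[0]-full(n,uv,CR[n]) for n,l,uv in o])
    q=least_squares(f,x0,loss="soft_l1");print(nm,q.x.round(4),q.fun.reshape(-1,2).round(1).tolist())
goto([.4545,.0492,.16],-.039)
E
python3 m2.py|tail -5
```

```text
appl [ 0.4557  0.0495 -0.0396] [[-0.6, -1.5], [0.5, -1.1], [-0.8, -0.5], [0.4, -0.1], [-0.0, 0.0], [1.2, -1.6], [-0.6, -2.2], [0.1, -0.7]]
cradle [0.5722 0.2018 0.3383] [[-0.3, -0.7], [-0.3, -0.3], [0.5, 0.0], [0.1, 0.5], [-0.0, -0.4], [0.2, -0.2], [0.3, 0.4], [-0.4, -0.2]]
paddle [ 0.5638 -0.2517  0.2075] [[-0.4, -0.8], [0.5, -0.7], [-0.8, -0.6], [-0.2, -0.7], [0.2, -0.8], [-0.0, -1.9], [0.3, -0.8], [-0.6, -1.4]]
tcp [0.2586 0.5412 0.2522] F [-0.6  0.7 -1.2] w 0.0851 
shift [-0.7778, -0.7185, 0.1857] turn [-0.0008, -0.0002, -0.1942] rows 10.750487973680702 2.7131183409679087
```

```bash
python3 -m pendant '[[[-0.778,-0.7185,0.186],[0,0,-0.194],1],[[-0.778,-0.7185,0.186],[0,0,-0.194],1],[[-0.778,-0.7185,0.186],[0,0,-0.194],1],[[-0.778,-0.7185,0.186],[0,0,-0.194],1],[[-0.778,-0.7185,0.186],[0,0,-0.194],1],[[-0.778,-0.7185,0.186],[0,0,-0.194],1],[[-0.778,-0.7185,0.186],[0,0,-0.194],1],[[-0.778,-0.7185,0.186],[0,0,-0.194],1]]' 40; python3 -c "
from h import *;goto([.455,.0493,.16],-.039)"
```

```text
t: 0.9
tcp_pos: [0.4043, 0.1744, 0.1836]
tool_rot: [0.02, 1.0, -0.0, -0.0]
wrist_force: [1.4, 1.1, 0.6]
width: 0.0855
gripper_force: 0.0
tcp [0.4043 0.1744 0.1836] F [1.4 1.1 0.6] w 0.0855 
shift [-0.111, -0.246, 0.0473] turn [-0.0, -0.0, -0.0001] rows 2.740408612281517 0.0011108070975398528
```

```bash
python3 -m pendant '[[[-0.111,-0.246,0.047],[0,0,0],1],[[-0.111,-0.246,0.047],[0,0,0],1],[[-0.111,-0.246,0.047],[0,0,0],1],[[-0.111,-0.246,0.047],[0,0,0],1],[[-0.111,-0.246,0.047],[0,0,0],1]]' >/dev/null; python3 - <<'E'
from h import *;goto([.455,.0493,.023],-.039)
from cell import env
d={n:env.get_image(n)["image"][:,:,::-1] for n in("top","scene")}
a=[cv2.resize(d["top"][200:320,240:350],(400,436)),cv2.resize(d["scene"][150:290,290:418],(400,436))]
cv2.imwrite("pics/g1.png",cv2.convertScaleAbs(np.hstack(a),alpha=1.3))
E
```

```text
tcp [0.4546 0.0507 0.1601] F [-0.1  0.4  0.3] w 0.0852 
shift [-0.0014, -0.0029, 0.2743] turn [0.0002, -0.0008, -0.0013] rows 2.743153142773542 0.021101413658431427
```

View pics/g1.png

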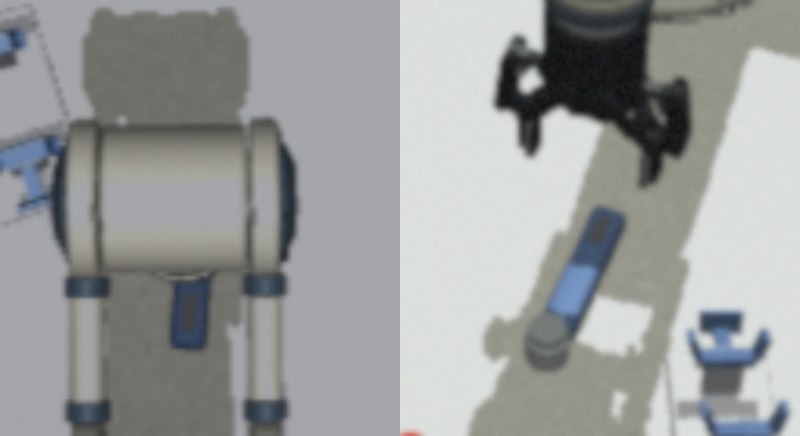

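The picture shows the open jaws straddling the handle line above the applicator, and its tail still visible at (190,315). I'll descend and grip.

```bash
python3 -m pendant '[[[-0.001,-0.002,0.09],[0,0,0],1],[[-0.001,-0.002,0.17],[0,0,0],1],[[-0.001,-0.002,0.23],[0,0,0],1],[[-0.001,-0.002,0.274],[0,0,0],1],[[-0.001,-0.002,0.274],[0,0,0],1],[[-0.001,-0.002,0.274],[0,0,0],0.3],[[-0.001,-0.002,0.274],[0,0,0],0.2],[[-0.001,-0.002,0.274],[0,0,0],0]]' 40; python3 -m pendant '[[[0,0,0],[0,0,0],0],[[0,0,0],[0,0,0],0],[[0,0,0],[0,0,0],0],[[0,0,0],[0,0,0],0],[[0,0,0],[0,0,0],0]]' 40
```

```text
t: 2.3
tcp_pos: [0.4565, 0.0506, 0.0258]
tool_rot: [0.019, 1.0, 0.0, 0.002]
wrist_force: [0.2, 0.8, 1.0]
width: 0.0444
gripper_force: 0.0
t: 2.8
tcp_pos: [0.4563, 0.0503, 0.0254]
tool_rot: [0.02, 1.0, 0.0, 0.001]
wrist_force: [-1.2, 0.5, 7.0]
width: 0.029
gripper_force: 42.3
```

```bash
python3 -m pendant '[[[0,0,-0.06],[0,0,0],0],[[0,0,-0.14],[0,0,0],0],[[0,0,-0.24],[0,0,0],0],[[0,0,-0.34],[0,0,0],0],[[0,0,-0.34],[0,0,0],0],[[0,0,-0.34],[0,0,0],0]]'; cat > pl.py <<'E'
import sys
from h import *
from cell import env
O=np.array([.572,.2018,.075]);yw=.338;Rc=R.from_euler("ZY",[yw,-.3])
h=float(sys.argv[1]);ax=.0015
goto(O+Rc.apply([ax,0,.012+.0134+h]),yw,.3)
s=env.sense();print(Rc.inv().apply(s["tcp_pos"]-O).round(4), s["moment"].round(2))
E
python3 pl.py .07
```

```text
t: 3.4
tcp_pos: [0.4558, 0.0501, 0.1948]
tool_rot: [0.02, 1.0, 0.0, 0.001]
wrist_force: [-0.2, -0.3, -2.4]
width: 0.0293
gripper_force: 41.4
tcp [0.4558 0.0501 0.1948] F [-0.2 -0.3 -2.4] w 0.0293 
shift [-0.1703, 0.2925, 0.057] turn [-0.0272, -0.1403, -0.179] rows 3.432434240851043 3.1995552507615175
[-0.1173 -0.1045  0.1617] [-0.07  0.03  0.06]
```

```bash
python3 -m pendant '[[[-0.04,0.07,0],[-0.007,-0.035,-0.045],0],[[-0.09,0.15,0.01],[-0.014,-0.07,-0.09],0],[[-0.13,0.22,0.03],[-0.02,-0.105,-0.135],0],[[-0.17,0.2925,0.057],[-0.0272,-0.1403,-0.179],0],[[-0.17,0.2925,0.057],[-0.0272,-0.1403,-0.179],0],[[-0.17,0.2925,0.057],[-0.0272,-0.1403,-0.179],0],[[-0.17,0.2925,0.057],[-0.0272,-0.1403,-0.179],0],[[-0.17,0.2925,0.057],[-0.0272,-0.1403,-0.179],0]]'>/dev/null; python3 pl.py .025;python3 - <<'E'
from h import *
from cell import env
d={n:env.get_image(n)["image"][:,:,::-1] for n in("top","scene")}
a=[cv2.resize(d["top"][160:290,190:310],(400,433)),cv2.resize(d["scene"][200:330,330:450],(400,433))]
cv2.imwrite("pics/g2.png",cv2.convertScaleAbs(np.hstack(a),alpha=1.4))
E
```

```text
tcp [0.5461 0.1921 0.1653] F [ 0.3  0.3 -1. ] w 0.029 
shift [-0.0027, 0.0011, 0.0882] turn [0.0001, -0.0013, -0.0006] rows 0.8822663734298768 0.020403194477395043
[ 0.0003 -0.0005  0.0945] [-0.1   0.22 -0.04]
```

View pics/g2.png

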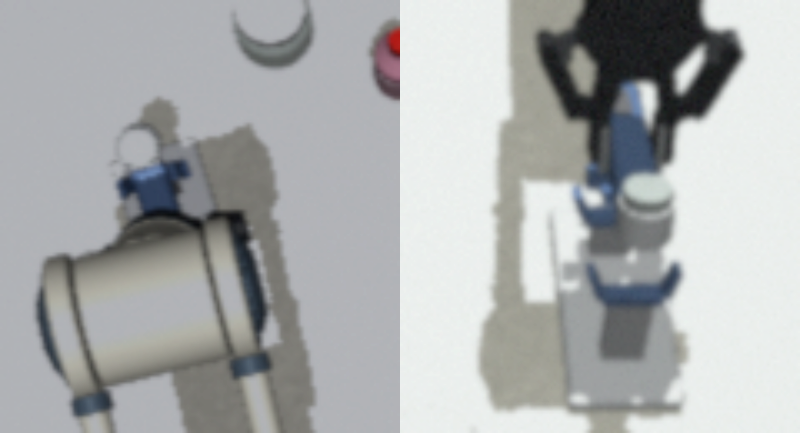

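The handle is centred between the cheeks in the top panel, with the handle at x 140–175 and the cheeks at 120–190. The head is at the far, upper end. I'll lower it along the seat normal.

```bash
python3 -m pendant '[[[-0.002,0.001,0.05],[0,0,0],0],[[-0.0025,0.001,0.09],[0,0,0],0],[[-0.0025,0.001,0.115],[0,0,0],0],[[-0.0025,0.001,0.125],[0,0,0],0],[[-0.0025,0.001,0.13],[0,0,0],0],[[-0.0025,0.001,0.13],[0,0,0],0]]'; python3 pl.py 0
```

```text
t: 4.9
tcp_pos: [0.5652, 0.2002, 0.1041]
tool_rot: [-0.166, 0.975, 0.025, 0.146]
wrist_force: [0.5, -0.2, -0.8]
width: 0.0293
gripper_force: 41.3
tcp [0.5652 0.2002 0.1041] F [ 0.5 -0.2 -0.8] w 0.0293 
shift [0.001, -0.0015, 0.009] turn [0.0004, -0.0008, -0.0] rows 0.0915745322724795 0.012302749201522432
[0.002  0.0008 0.0299] [-0.05  0.22 -0.04]
```

```bash
python3 -m pendant '[[[0,-0.001,0.003],[0,0,0],0],[[0,-0.001,0.006],[0,0,0],0],[[0,-0.001,0.009],[0,0,0],0],[[0,-0.001,0.009],[0,0,0],0],[[0,-0.001,0.009],[0,0,0],0]]'; python3 pl.py 0
```

```text
t: 5.4
tcp_pos: [0.5665, 0.2002, 0.1007]
tool_rot: [-0.166, 0.975, 0.025, 0.147]
wrist_force: [-4.9, -2.3, 3.7]
width: 0.0291
gripper_force: 42.2
tcp [0.5665 0.2002 0.1007] F [-4.9 -2.3  3.7] w 0.0291 
shift [0.0012, -0.0006, 0.0016] turn [0.0003, -0.0006, 0.0001] rows 0.021216379156902873 0.009740405792886243
[0.0021 0.0003 0.0262] [-0.18  0.58  0.04]
```

Contact came at the expected seat height, so I'll open the fingers.

```bash
python3 -m pendant '[[[0,0,0],[0,0,0],0.38],[[0,0,0],[0,0,0],0.42],[[0,0,0],[0,0,0],0.5],[[0,0,0],[0,0,0],0.6],[[0,0,0],[0,0,0],0.65],[[0,0,0],[0,0,0],0.65],[[0,0,0],[0,0,0],0.65]]'; python3 -m pendant '[[[0,0,-0.06],[0,0,0],0.65],[[0,0,-0.12],[0,0,0],0.65],[[0,0,-0.2],[0,0,0],0.65],[[0,0,-0.28],[0,0,0],0.65],[[0,0,-0.32],[0,0,0],0.5],[[0,0,-0.32],[0,0,0],0.3]]'; python3 -c "
from h import *;goto([.48,-.05,.28],.2075)"
```

```text
t: 6.1
tcp_pos: [0.5664, 0.2002, 0.0991]
tool_rot: [-0.166, 0.975, 0.025, 0.146]
wrist_force: [-0.6, 0.1, -0.3]
width: 0.0556
gripper_force: 0.0
t: 6.7
tcp_pos: [0.5229, 0.1847, 0.2574]
tool_rot: [-0.166, 0.974, 0.026, 0.15]
wrist_force: [0.6, -0.1, -0.1]
width: 0.0295
gripper_force: 0.0
tcp [0.5229 0.1847 0.2574] F [ 0.6 -0.1 -0.1] w 0.0295 
shift [0.2122, -0.4143, -0.1144] turn [0.0097, 0.1457, 0.062] rows 4.793781425407548 2.216398569322633
```

```bash
python3 -m pendant '[[[0.212,-0.414,-0.114],[0.01,0.146,0.062],0],[[0.212,-0.414,-0.114],[0.01,0.146,0.062],0],[[0.212,-0.414,-0.114],[0.01,0.146,0.062],0],[[0.212,-0.414,-0.114],[0.01,0.146,0.062],0],[[0.212,-0.414,-0.114],[0.01,0.146,0.062],0],[[0.212,-0.414,-0.114],[0.01,0.146,0.062],0],[[0.212,-0.414,-0.114],[0.01,0.146,0.062],0],[[0.212,-0.414,-0.114],[0.01,0.146,0.062],0]]'; python3 - <<'E'
from h import *
from cell import env
goto([.555,-.2535,.2],.2075)
d={n:env.get_image(n)["image"][:,:,::-1] for n in("top","scene")}
a=[cv2.resize(d["top"][180:280,210:310],(400,400),interpolation=2),cv2.resize(d["scene"][220:320,350:450],(400,400),interpolation=2)]
cv2.imwrite("pics/g3.png",cv2.convertScaleAbs(np.hstack(a),alpha=1.4))
O=np.array([.572,.2018,.075]);Rc=R.from_euler("ZY",[.338,-.3])
for n,o in(("top",(210,180)),("scene",(350,220))):
    print(n,[((proj(n,O+Rc.apply([x,0,z]))[0]-o)*4).round().tolist() for x,z in((.082,.043),(-.075,.024),(0,.024))])
E
```

```text
t: 7.5
tcp_pos: [0.4796, -0.0491, 0.2743]
tool_rot: [-0.104, 0.995, -0.001, -0.005]
wrist_force: [0.1, 0.3, 0.5]
width: 0.0002
gripper_force: 0.0
tcp [ 0.4796 -0.0491  0.2743] F [0.1 0.3 0.5] w 0.0002 
shift [-0.0645, -0.4312, 0.148] turn [-0.0001, -0.0048, 0.0004] rows 4.603973318830033 0.06682948180224745
top [[87.0, 85.0], [157.0, 291.0], [124.0, 192.0]]
scene [[211.0, 246.0], [174.0, 110.0], [189.0, 184.0]]
```

View pics/g3.png

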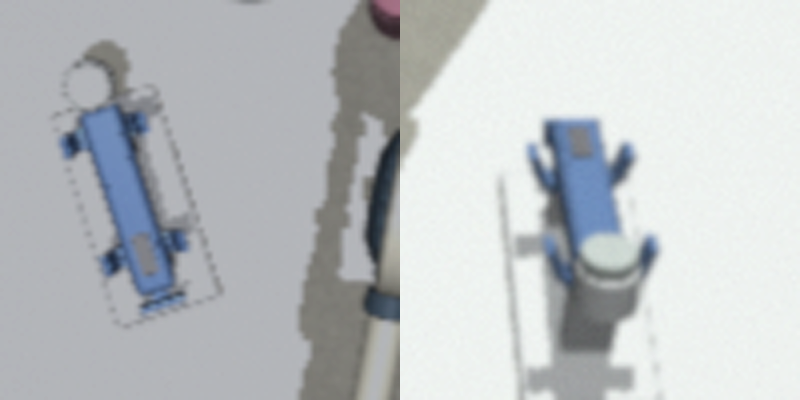

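The applicator lies in both saddles. Its head is at top (87,84), against a predicted (87,85), and at scene (208,248), against (211,246). It's seated and centred, so next is the paddle.

```bash
python3 -m pendant '[[[-0.0645,-0.431,0.148],[0,-0.005,0],0],[[-0.0645,-0.431,0.148],[0,-0.005,0],0],[[-0.0645,-0.431,0.148],[0,-0.005,0],0],[[-0.0645,-0.431,0.148],[0,-0.005,0],0],[[-0.0645,-0.431,0.148],[0,-0.005,0],0],[[-0.0645,-0.431,0.148],[0,-0.005,0],0],[[-0.0645,-0.431,0.148],[0,-0.005,0],0],[[-0.0645,-0.431,0.148],[0,-0.005,0],0]]'; python3 - <<'E'
from h import *
from cell import env
goto([.555,-.2535,.1],.2075)
d={n:env.get_image(n)["image"][:,:,::-1] for n in("top","scene")}
a=[cv2.resize(d["top"][170:270,350:450],(400,400),interpolation=2),cv2.resize(d["scene"][180:280,170:270],(400,400),interpolation=2)]
cv2.imwrite("pics/g4.png",cv2.convertScaleAbs(np.hstack(a),alpha=1.4))
E
```

```text
t: 8.4
tcp_pos: [0.5553, -0.2529, 0.2022]
tool_rot: [-0.104, 0.995, -0.001, 0.001]
wrist_force: [-0.7, -0.5, 1.0]
width: -0.0001
gripper_force: 0.0
tcp [ 0.5553 -0.2529  0.2022] F [-0.7 -0.5  1. ] w -0.0001 
shift [0.0013, -0.0008, 0.2044] turn [-0.0007, 0.0013, 0.0008] rows 2.0437373579477836 0.023678598520093967
```

View pics/g4.png

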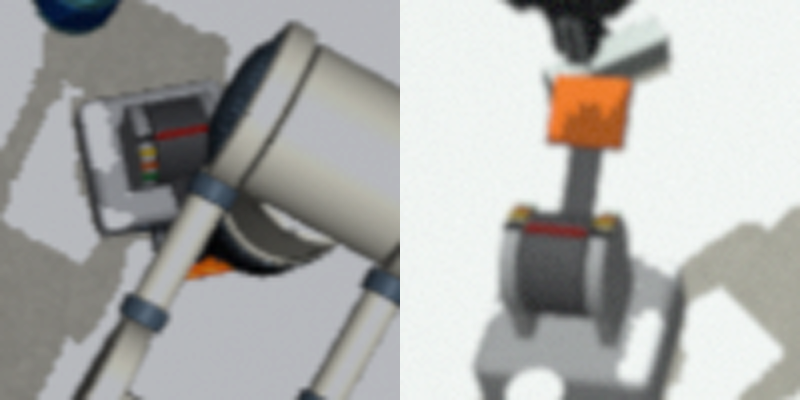

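The scene panel shows the closed fingertips over the paddle at (585,60), and the pointer at home. I'll press down in steps.

```bash
python3 -m pendant '[[[0,0,0.03],[0,0,0],0],[[0,0,0.06],[0,0,0],0],[[0,0,0.09],[0,0,0],0],[[0,0,0.12],[0,0,0],0],[[0,0,0.15],[0,0,0],0],[[0,0,0.18],[0,0,0],0],[[0,0,0.2],[0,0,0],0],[[0,0,0.2],[0,0,0],0]]'; python3 -m pendant '[[[0,0,0.01],[0,0,0],0],[[0,0,0.02],[0,0,0],0],[[0,0,0.03],[0,0,0],0],[[0,0,0.036],[0,0,0],0],[[0,0,0.036],[0,0,0],0],[[0,0,0.036],[0,0,0],0]]'
```

```text
t: 9.3
tcp_pos: [0.5555, -0.2544, 0.1003]
tool_rot: [-0.104, 0.995, -0.001, 0.002]
wrist_force: [-0.3, 0.5, 8.6]
width: 0.0004
gripper_force: 4.4
t: 9.9
tcp_pos: [0.5559, -0.2545, 0.084]
tool_rot: [-0.104, 0.995, -0.001, 0.002]
wrist_force: [0.2, 0.6, 6.5]
width: -0.0
gripper_force: 3.2
```

```bash
python3 -m pendant '[[[0,0,0.004],[0,0,0],0],[[0,0,0.006],[0,0,0],0],[[0,0,0.006],[0,0,0],0]]'; python3 -m pendant '[[[0,0,0.004],[0,0,0],0],[[0,0,0.006],[0,0,0],0],[[0,0,0.006],[0,0,0],0]]'
```

```text
t: 10.2
tcp_pos: [0.5566, -0.2545, 0.0817]
tool_rot: [-0.104, 0.995, -0.001, 0.003]
wrist_force: [1.3, 0.8, 9.0]
width: 0.0001
gripper_force: 3.8
t: 10.5
tcp_pos: [0.5568, -0.2546, 0.0792]
tool_rot: [-0.104, 0.995, -0.001, 0.004]
wrist_force: [1.9, 0.8, 10.8]
width: -0.0001
gripper_force: 4.4
```

```bash
python3 -m pendant '[[[0,0,0.003],[0,0,0],0],[[0,0,0.006],[0,0,0],0],[[0,0,0.006],[0,0,0],0],[[0,0,0.006],[0,0,0],0]]'; python3 - <<'E'
from h import *
from cell import env
d={n:env.get_image(n)["image"][:,:,::-1] for n in("top","scene")}
a=[cv2.resize(d["top"][185:235,360:410],(400,400),interpolation=2),cv2.resize(d["scene"][200:260,180:240],(400,400),interpolation=2)]
cv2.imwrite("pics/g5.png",cv2.convertScaleAbs(np.hstack(a),alpha=1.4))
E
```

```text
t: 10.9
tcp_pos: [0.5571, -0.2547, 0.0777]
tool_rot: [-0.104, 0.995, -0.002, 0.004]
wrist_force: [0.2, 2.7, 15.9]
width: -0.0002
gripper_force: 7.0
```

View pics/g5.png

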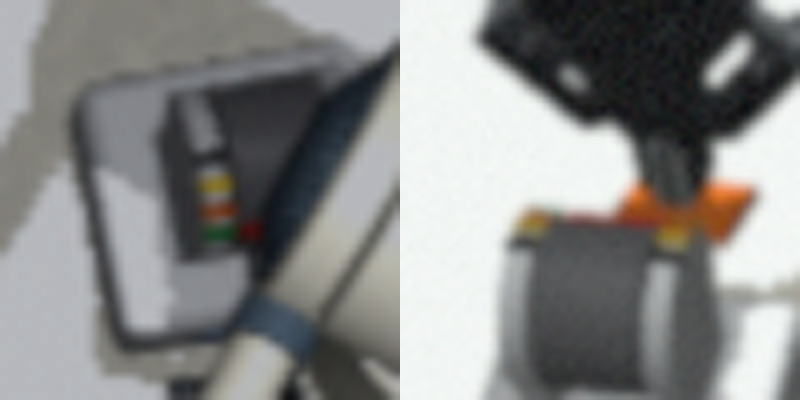

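In the top panel the red pointer at (250,232) is level with the green mark at (218,233). The force jump to about 16 N also fits the firm stop, at roughly 0.94 rad. I'll hold and hand in.

```bash
python3 -m pendant '[[[0,0,0.001],[0,0,0],0],[[0,0,0.001],[0,0,0],0],[[0,0,0.001],[0,0,0],0],[[0,0,0.001],[0,0,0],0],[[0,0,0.001],[0,0,0],0],[[0,0,0.001],[0,0,0],0]]'; python3 -c "
from cell import env
print(env.close_job())"
```

```text
t: 11.6
tcp_pos: [0.5571, -0.2547, 0.0777]
tool_rot: [-0.104, 0.995, -0.002, 0.004]
wrist_force: [-0.9, 3.1, 16.7]
width: 0.0002
gripper_force: 7.9
the job is handed in; nothing more can be done
None
```

I set the applicator in both saddles with its head at the upper end facing up and let go of it, then handed the job in at 11.6 s with the paddle held against the stop at the third click (about 17 N); `close_job()` returned no verdict.

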